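# Load the slide box into the sprung cradle

## Robot

A 7-joint arm with a two-finger parallel gripper is mounted at the origin on the work surface; the furniture and walls round the work are solid. World frame = base frame: x ahead of the robot, y to its left, z up, the work surface at z = 0. Lengths are in mm, angles in degrees, forces in N, time in s.
With the tool pointing down it reaches from about 400 to 900 mm from the base axis. Payload 5.5 kg.
Tool frame: the origin (TCP) lies on the front face of the gripper's body, between the roots of the fingers; the fingertips stand 66 mm ahead of it and the grasp point (between the pads) lies 47 mm ahead of it; x points along the fingers, z is the direction in which the jaws open and shut, and the axes are right-handed (so a half turn about x gives the same grasp; the last joint's range is limited). The gripper opens to 92 mm and grips with 3 to 60 N. Pads are 19 mm wide; open, the fingers measure 130 mm over their backs; the gripper's body (75 mm by 190 mm) begins 47 mm behind the grasp point.
Start: joints at [79.194, 28.699, -24.465, 88.831, 12.651, 65.22, -12.049], TCP at [283.81, -584.765, 292.229] pointing down, gripper open.
Joint ranges: [-164.97, 164.97], [-17.58, 116.51], [-87.97, 89.64], [11.32, 138.91], [-80.73, 260.73], [10.89, 115.49], [-147.41, 147.41]. Speed limits (degrees/s): [147.25, 147.25, 180, 180, 180, 180, 180].

## Interface

Orientations are given as a 3x3 rotation matrix whose columns are the frame's x, y, z axes.
In Python, from bench import ctrl gives the robot as it stands.
- The arm moves only by the tool jog_arm, never from a script. Its argument "steps" is a list of rows, each an object with "travel": the shift along the world's x, y, z in mm, a list of three; "dr": the turn, a rotation vector about the world's x, y, z in rad, a list of three. In form: [{"travel": [x, y, z], "dr": [wx, wy, wz]}, ...]. A call has 1 to 10 rows; each row shifts and turns the commanded pose from where the row before left it; what a row does not reach is not made up. A row lasts 1/8 s, in which the tool goes at most 62.5 mm and 10.7 degrees, less where a joint would pass 70% of its speed; a pose out of reach is approached as far as the arm can. A call is refused whole if a number of a shift passes 62.5 or a number of a turn 0.188, either way. A call with a gripper value outside its range is refused whole. "gripper" is the opening, from 0 (shut) to 1 (fully open), set as the call begins (left out, the last holds). The fingers move at their own pace and stop on an object; "squeeze" is the grip in N (left out, the last holds). Time passes only in rows, so rows that do not move let the fingers close. It gives the time, the measured TCP pose, the force and the opening at its end, in the units of the state.
- ctrl.read_state(): the state, without advancing time (a new reading comes with each control period).
- ctrl.get_image(name): name is "scene" or "top" or "wrist"; returns a dict with "image" (480x640x3 uint8, red, green, blue), "z_map" (480x640 float32, mm along the optical axis (not along the pixel's ray), 0 where there is no reading), "camera_matrix" (3x3 intrinsics, pixels), "pose" (4x4, takes a point from camera to world coordinates). Camera axes: x right, y down, z forward; pixel columns grow to the right and rows downward; lengths in mm; the calibration is good to about 2 mm. A picture is of the moment at which its call begins.
- ctrl.job_done(): hands the job in, once; it reports no verdict.
The state is a dict: "time_s": time; "qpos": joint angles; "joint_vel": joint speeds; "joint_torque": joint torques, N m; "tool_pos": TCP position; "ee_rot": TCP orientation; "ft_force": force on the tool from outside, world axes, zero at the start; "wrist_torque": the same for the moment, N m; "gripper_width": opening from 0.0 (shut) to 1.0 (fully open).
Only numpy, scipy, OpenCV 4.12 (cv2) and the standard library are available. Lean on these libraries where they do the work, as an engineer would, in place of code of your own. Each camera call takes 0.05 s, during which the arm holds its last target. There are 200 camera calls.

## Task

Load the white and green box of slides into the cradle: pick it up, press the blue sprung carriage back with the end of the box until the box clears the grey lip, then lower it upright on to the cradle's floor and let go, so that the carriage clamps it lengthwise against the lip. Do not shift the box of cover slips, the tape roll or the objective in its can.

Things in the scene. Friction and masses are not known exactly. Their poses are not given: they have to be found in the camera images.
- slides_box: upright white cardboard box of microscope slides with green bands, 33 mm wide (own x), 82 mm long (own y), 55 mm high (own z), 0.17 to 0.31 kg. Origin: centre of its underside. It stands on the desk; grasp it across the 33 mm width. It may be loaded either way round.
- cradle: sprung cradle fixed to the desk, aluminium base plate 202 x 74 mm (x -53 to +149, y +-37 mm). Origin: at desk height under the centre of the seat; a seated box has its underside centre at [0, 0, 0.008] here, its length along x. Own x is the slide direction (carriage pressed to +x), z up. Seat floor 8 mm above the desk.
- lip_top (a point): middle of the top of the cradle's fixed grey lip, 24 mm above the desk, at x = -41 mm of the cradle's frame: the lip's inner upright face, which the seated box's end rests against. Lip 58 mm wide, 12 mm thick
- seat (a point): centre of the seat floor, 8 mm above the desk, over the cradle's origin. Low grey side rails flank it: inner faces at y = +-22.5 mm, 8 mm thick, tops 12 mm above the desk. Beyond the carriage, from x = 74 mm, are two spring barrels and a grey block, 60 mm high
- carriage (a joint): slide of the blue carriage in m: 0 at rest (gap from lip to carriage 50 mm, shorter than the box), grows as it is pressed along the cradle's +x, stop at 0.055 (gap 105 mm). It springs back when let go: about 1.2 N at 0, 2.5 N at 0.032, 3.4 N at 0.055. With the 82 mm box clamped it reads 0.032
- carriage_face (a point): centre of the carriage's upright blue face that looks at the lip (to the cradle's -x): 50 mm wide, from 18 to 84 mm above the desk, so its top is 60 mm higher than the lip's. This point is 41 mm above the desk, at x = 9 mm + joint value in the cradle's frame
- coverslips: bystander: square white and blue box of cover slips, 63 x 62 x 22 mm. Origin: centre of its underside
- tape_roll: bystander: roll of brown tape lying flat, 65 mm across, 18 mm high. Origin: centre of its underside
- objective_can_1: bystander: microscope objective in its clear can with black foot, 52 mm across, 70 mm tall. Origin: centre of its underside
There are look-alikes about, which are no part of the job. What is shaped like the slides_box but yellow is not meant.

How it is judged:
By the outcome, as a careful person would: the job done as asked, in the order asked, and still so for the second after the job is handed in, with the robot touching nothing.
It also fails if it takes over 45 s, if anything falls off the work surface, if the arm or the gripper's body presses on something with over 40 N, if the wrist force passes 120 N, or if a joint passes its speed limit or range.

## Working session

There is one attempt and no reset: what is moved stays moved. The work goes in short steps, Python scripts to look and compute and a tool call to move; the robot and the scene stay as the last step left them, time stands still between calls to the robot, and variables do not carry over. Pictures are saved under pics/ and viewed, about 8 in all and at most 12, crops included, and the job is handed in when it is done.

Besides the shell and the picture viewer there is one more tool, called by a JSON object that holds its "op" and its "data", one argument or row to a line. jog_arm: Moves the arm, as the interface text tells. Its arguments: {"type":"object","properties":{"steps":{"type":"array","items":{"type":"object","properties":{"travel":{"type":"array","items":{"type":"number"}},"dr":{"type":"array","items":{"type":"number"}}}}},"gripper":{"type":"number"},"squeeze":{"type":"number"}},"required":["steps"]}

```bash
mkdir -p pics; cat > h.py <<'E'
import numpy as np,cv2
from bench import ctrl
def grab(n,tag):
    d=ctrl.get_image(n); np.savez(f'pics/{tag}.npz',**{k:np.asarray(v) for k,v in d.items()})
    cv2.imwrite(f'pics/{tag}.png',d['image'][:,:,::-1]); return d
def cloud(d):
    K=np.asarray(d['camera_matrix']);T=np.asarray(d['pose']);z=np.asarray(d['z_map']).astype(float)
    v,u=np.mgrid[:z.shape[0],:z.shape[1]]
    P=np.stack([(u-K[0,2])/K[0,0]*z,(v-K[1,2])/K[1,1]*z,z],-1)
    W=P@T[:3,:3].T+T[:3,3]; W[z==0]=np.nan; return W
E
python3 - <<'E'
from h import *
a=grab('scene','s0');b=grab('top','t0')
s=ctrl.read_state();print(s['time_s'],s['tool_pos'],s['ee_rot'],s['gripper_width'])
for d in(a,b):print(np.round(d['pose'],2))
E
```

```text
0.1 [ 283.52808351 -584.33492683  291.27727533] [[-6.90769575e-04  8.99634310e-01  4.36643596e-01]
 [ 1.60632623e-03  4.36644136e-01 -8.99632880e-01]
 [-9.99998471e-01  7.99530385e-05 -1.74672667e-03]] 0.9998119542056529
[[ 5.2000e-01 -3.9000e-01  7.6000e-01 -6.5178e+02]
 [-8.5000e-01 -2.4000e-01  4.6000e-01 -7.7719e+02]
 [ 0.0000e+00 -8.9000e-01 -4.6000e-01  6.9883e+02]
 [ 0.0000e+00  0.0000e+00  0.0000e+00  1.0000e+00]]
[[-1.0000e-02 -9.8000e-01  1.7000e-01  2.3979e+02]
 [-1.0000e+00  1.0000e-02  1.0000e-02 -9.3410e+01]
 [-1.0000e-02 -1.7000e-01 -9.8000e-01  1.3055e+03]
 [ 0.0000e+00  0.0000e+00  0.0000e+00  1.0000e+00]]
```

View pics/t0.png

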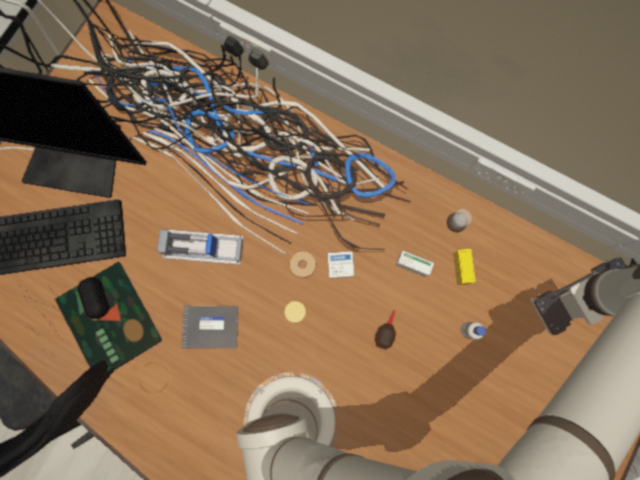

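View pics/s0.png

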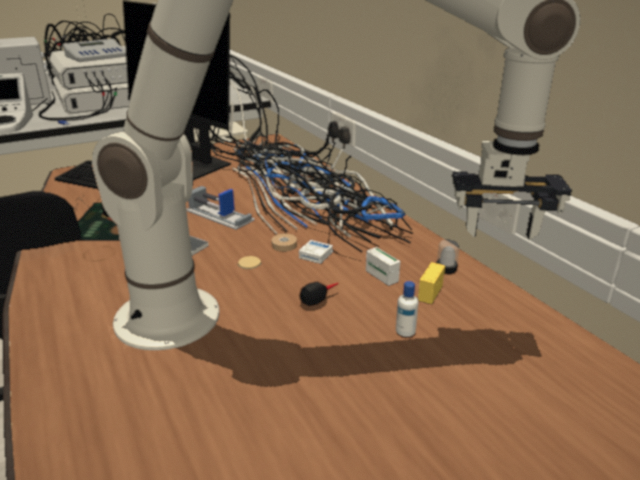

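The top view shows the white and green box at (415,262), the cradle at (200,247) with the blue carriage at (212,246), cover slips at (341,265), tape at (302,264), the objective at (459,219) and the yellow decoy at (466,266).

```bash
python3 - <<'E'
from h import *
d=dict(np.load('pics/t0.npz'));W=cloud(d);im=d['image']
def reg(n,x0,y0,x1,y1,zl,zh):
    w=W[y0:y1,x0:x1].reshape(-1,3);m=(w[:,2]>zl)&(w[:,2]<zh);p=w[m]
    if len(p)<5:print(n,'few');return
    r=cv2.minAreaRect(p[:,:2].astype(np.float32));print(n,len(p),np.round(p.mean(0),1),'rect',np.round(r[0],1),np.round(r[1],1),round(r[2],1),'z',np.round(np.percentile(p[:,2],[5,50,95]),1))
reg('desk',350,230,390,245,-20,20)
reg('box',390,240,442,285,40,70)
reg('yellow',448,240,485,295,30,80)
reg('obj',440,200,480,240,10,90)
reg('cov',322,245,360,285,12,40)
reg('tape',285,245,320,285,8,40)
reg('cradle',150,220,250,272,4,100)
reg('carr',150,220,250,272,66,100)
reg('block',150,220,250,272,50,66)
reg('lip',150,220,250,272,20,28)
cv2.imwrite('pics/c1.png',cv2.resize(im[200:300,140:500,::-1],None,fx=2.2,fy=2.2,interpolation=cv2.INTER_CUBIC))
E
```

```text
desk 591 [ 456.1 -203.1    0.9] rect [ 456.1 -202.4] [101.7  38.3] 89.1 z [-3.3  0.9  5.8]
box 463 [ 381.5 -308.2   55.2] rect [ 382.2 -308.9] [82.4 32.9] 67.1 z [48.3 55.8 59.9]
yellow 522 [ 372.9 -430.4   53.6] rect [ 373.8 -432.3] [82.2 33.4] 4.5 z [37.4 55.2 59.8]
obj 424 [ 488.2 -421.    59.1] rect [ 491.6 -425.1] [48.2 48. ] 70.3 z [16.7 68.6 74.2]
cov 603 [ 383.5 -124.4   22.8] rect [ 384.  -124.4] [62.2 62.4] 3.5 z [18.2 22.9 27.3]
tape 456 [385.9 -27.8  18.8] rect [386.2 -27.6] [61.3 64.7] 89.8 z [14.4 18.9 23.2]
cradle 2695 [434.7 232.7  23.8] rect [438.1 240.7] [262.5 134.3] 89.3 z [ 4.6 11.7 66.3]
carr 136 [431.3 198.5  81.7] rect [433.5 257.2] [133.2  50.3] 88.2 z [68.1 83.4 88.3]
block 266 [440.9 302.   59. ] rect [435.8 262. ] [141.7  58. ] 82.7 z [51.4 59.9 64.3]
lip 132 [428.5 164.5  24. ] rect [456.7 213.3] [199.9 106. ] 84.6 z [20.4 23.9 27.4]
```

View pics/c1.png

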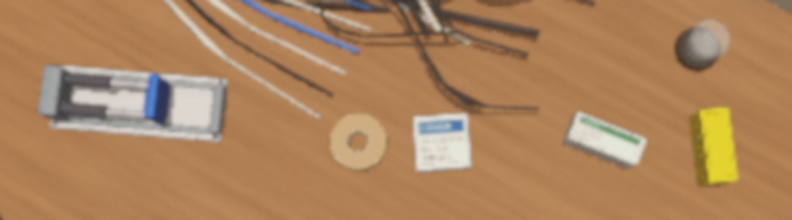

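The crop shows the lip on the world -y side and the spring block on the +y side. So the cradle's +x is about world +y. I'll move above the box.

{"op": "jog_arm", "data": {
  "steps": [
    {"travel": [16,46,0],"dr": [0,0,0.12]},
    {"travel": [16,46,0],"dr": [0,0,0.12]},
    {"travel": [16,46,0],"dr": [0,0,0.12]},
    {"travel": [16,46,0],"dr": [0,0,0.12]},
    {"travel": [17,46,0],"dr": [0,0,0.12]},
    {"travel": [17,45,0],"dr": [0,0,0.12]},
    {"travel": [0,0,0],"dr": [0,0,0]},
    {"travel": [0,0,0],"dr": [0,0,0]}
  ],
  "gripper": 1
}}

```text
time_s: 1.1
tool_pos: [381.5, -310.3, 292.1]
ee_rot: [[-0.0, 0.389, 0.921], [-0.0, 0.921, -0.389], [-1.0, -0.001, -0.0]]
ft_force: [-1.0, -1.1, 0.6]
gripper_width: 0.998
```

```bash
python3 - <<'E'
from h import *
d=grab('wrist','w1');s=ctrl.read_state();print(s['time_s'],np.round(s['tool_pos'],1),np.round(s['ee_rot'],3),np.round(s['qpos'],1))
print(np.round(d['pose'],2))
W=cloud(d).reshape(-1,3);m=(W[:,2]>48)&(W[:,2]<62)&(np.hypot(W[:,0]-382,W[:,1]+309)<60);p=W[m]
print(m.sum(),cv2.minAreaRect(p[:,:2].astype(np.float32)),np.median(p[:,2]))
E
```

```text
1.15 [ 381.2 -310.9  292. ] [[-0.     0.39   0.921]
 [-0.     0.921 -0.39 ]
 [-1.    -0.    -0.   ]] [ 71.4  14.4 -40.6 110.7  10.9  58.8   3.1]
[[ 9.2000e-01 -3.7000e-01 -1.1000e-01  4.1264e+02]
 [-3.9000e-01 -8.8000e-01 -2.7000e-01 -2.3804e+02]
 [-0.0000e+00  2.9000e-01 -9.6000e-01  3.8400e+02]
 [ 0.0000e+00  0.0000e+00  0.0000e+00  1.0000e+00]]
3122 ((381.2730407714844, -310.91314697265625), (82.50070190429688, 32.0263671875), 67.14225006103516) 54.770544341858454
```

View pics/w1.png

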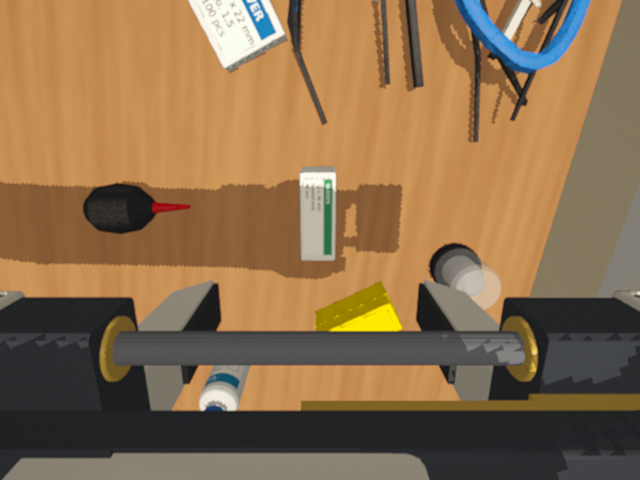

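Wrist view: the box is centred under the tool at (318,214) and aligned. The measured pose is (381.3,-310.9) at 67.1°. Descend and grip.

{"op": "jog_arm", "data": {
  "steps": [
    {"travel": [0,0,-50],"dr": [0,0,0]},
    {"travel": [0,0,-50],"dr": [0,0,0]},
    {"travel": [0,0,-50],"dr": [0,0,0]},
    {"travel": [0,0,-40],"dr": [0,0,0]},
    {"travel": [0,0,-22],"dr": [0,0,0]},
    {"travel": [0,0,0],"dr": [0,0,0]},
    {"travel": [0,0,0],"dr": [0,0,0]}
  ]
}}

```text
time_s: 2.02
tool_pos: [382.0, -310.7, 80.7]
ee_rot: [[0.001, 0.39, 0.921], [-0.001, 0.921, -0.39], [-1.0, -0.0, 0.001]]
ft_force: [-0.2, -0.2, 0.5]
gripper_width: 0.999
```

{"op": "jog_arm", "data": {
  "steps": [
    {"travel": [0,0,0]},
    {"travel": [0,0,0]},
    {"travel": [0,0,0]},
    {"travel": [0,0,0]},
    {"travel": [0,0,0]},
    {"travel": [0,0,0]},
    {"travel": [0,0,0]},
    {"travel": [0,0,0]}
  ],
  "gripper": 0.2,
  "squeeze": 25
}}

```text
invalid input at $.steps[0]: expected keys travel, dr
```

{"op": "jog_arm", "data": {
  "steps": [
    {"travel": [0,0,0],"dr": [0,0,0]},
    {"travel": [0,0,0],"dr": [0,0,0]},
    {"travel": [0,0,0],"dr": [0,0,0]},
    {"travel": [0,0,0],"dr": [0,0,0]},
    {"travel": [0,0,0],"dr": [0,0,0]},
    {"travel": [0,0,0],"dr": [0,0,0]},
    {"travel": [0,0,0],"dr": [0,0,0]},
    {"travel": [0,0,0],"dr": [0,0,0]}
  ],
  "gripper": 0.2,
  "squeeze": 25
}}

```text
time_s: 3.02
tool_pos: [381.7, -309.7, 80.2]
ee_rot: [[-0.0, 0.388, 0.921], [0.0, 0.921, -0.388], [-1.0, 0.0, -0.0]]
ft_force: [-1.1, -0.2, 0.4]
gripper_width: 0.347
```

{"op": "jog_arm", "data": {
  "steps": [
    {"travel": [0,0,20],"dr": [0,0,0]},
    {"travel": [0,0,40],"dr": [0,0,0]},
    {"travel": [0,0,50],"dr": [0,0,0]},
    {"travel": [0,0,50],"dr": [0,0,0]},
    {"travel": [0,0,50],"dr": [0,0,0]},
    {"travel": [0,0,0],"dr": [0,0,0]}
  ]
}}

```text
time_s: 3.78
tool_pos: [383.7, -310.9, 293.9]
ee_rot: [[0.005, 0.389, 0.921], [-0.006, 0.921, -0.389], [-1.0, -0.003, 0.007]]
ft_force: [0.1, -0.5, -2.5]
gripper_width: 0.348
```

{"op": "jog_arm", "data": {
  "steps": [
    {"travel": [5,45,0],"dr": [0,0,0.031]},
    {"travel": [5,45,0],"dr": [0,0,0.031]},
    {"travel": [5,45,0],"dr": [0,0,0.031]},
    {"travel": [5,45,0],"dr": [0,0,0.031]},
    {"travel": [5,45,0],"dr": [0,0,0.031]},
    {"travel": [5,45,0],"dr": [0,0,0.031]},
    {"travel": [5,45,0],"dr": [0,0,0.031]},
    {"travel": [5,45,0],"dr": [0,0,0.031]},
    {"travel": [3,40,0],"dr": [0,0,0.062]},
    {"travel": [0,0,0],"dr": [0,0,0]}
  ]
}}

```text
time_s: 5.03
tool_pos: [423.8, 93.5, 289.4]
ee_rot: [[-0.001, 0.082, 0.997], [0.002, 0.997, -0.082], [-1.0, 0.002, -0.001]]
ft_force: [0.1, -0.6, -2.2]
gripper_width: 0.347
```

```bash
python3 - <<'E'
from h import *
d=grab('wrist','w2');s=ctrl.read_state();print(s['time_s'],np.round(s['tool_pos'],1),np.round(s['ee_rot'],3),np.round(s['qpos'],1),s['gripper_width'])
W=cloud(d);w=W.reshape(-1,3)
def rect(n,m):
    p=w[m][:,:2].astype(np.float32)
    print(n,len(p),np.round(p.mean(0),1),[np.round(q,1) for q in cv2.minAreaRect(p)])
B=(w[:,1]>140)&(w[:,1]<360)&(w[:,0]>380)&(w[:,0]<485)
rect('top>77',B&(w[:,2]>77)&(w[:,2]<90))
rect('lip',B&(w[:,2]>21)&(w[:,2]<27)&(w[:,1]<178))
rect('z6-10',B&(w[:,2]>5)&(w[:,2]<10))
rect('block',B&(w[:,2]>55)&(w[:,2]<65)&(w[:,1]>250))
E
```

```text
5.075 [423.8  91.4 289.2] [[-0.002  0.085  0.996]
 [ 0.001  0.996 -0.085]
 [-1.     0.001 -0.002]] [ 40.9  11.4 -61.8 117.6  11.8  57.6 -31.6] 0.3490832777052885
top>77 1120 [430.9 196.7] [array([431.1, 197. ]), array([12.2, 50. ]), np.float64(84.8)]
lip 79 [410.7 141.2] [array([415.4, 140.7]), array([ 2.8, 36.2]), np.float64(86.7)]
z6-10 7001 [432.  207.5] [array([432.2, 208.2]), array([142.9,  74. ]), np.float64(84.7)]
block 0 [nan nan] [array([0., 0.]), array([0., 0.]), np.float64(0.0)]<stdin>:6: RuntimeWarning: Mean of empty slice.
  ret = um.true_divide(
```

View pics/w2.png

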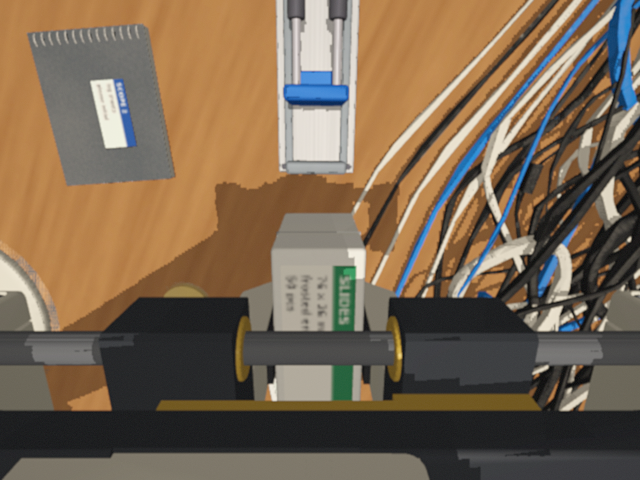

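The wrist view shows the cradle at (315,90), the carriage at (316,94), the lip at (316,168) and the held box at (315,300). My mask clipped the lip, so I'll refit it and measure the held box too.

```bash
python3 - <<'E'
from h import *
d=dict(np.load('pics/w2.npz'));w=cloud(d).reshape(-1,3)
u=np.array([np.cos(np.radians(84.8)),np.sin(np.radians(84.8))]);n=np.array([-u[1],u[0]])
o=np.array([429.7,182.])
q=np.c_[(w[:,:2]-o)@u,(w[:,:2]-o)@n,w[:,2]]
def rng(t,m):
    p=q[m];print(t,len(p),[np.round(np.percentile(p[:,i],[1,50,99]),1) for i in range(3)])
    print('  ',[np.round(x,1) for x in cv2.minAreaRect(p[:,:2].astype(np.float32))])
N=abs(q[:,1])<45
rng('lip',N&(q[:,0]>-75)&(q[:,0]<-25)&(q[:,2]>21)&(q[:,2]<28))
rng('plate',N&(q[:,0]>-75)&(q[:,0]<90)&(q[:,2]>4.5)&(q[:,2]<10))
rng('rails',N&(q[:,0]>-36)&(q[:,0]<5)&(q[:,2]>10.5)&(q[:,2]<14))
rng('heldtop',(w[:,2]>215)&(w[:,2]<300)&(abs(w[:,0]-425)<25)&(w[:,1]>80)&(w[:,1]<150))
B=(w[:,2]>262)&(w[:,2]<272)&(abs(w[:,0]-425)<25)&(w[:,1]>50)&(w[:,1]<150)
p=w[B];print(len(p),p.mean(0),np.percentile(p,[1,99],axis=0),cv2.minAreaRect(p[:,:2].astype(np.float32)))
E
```

```text
lip 722 [array([-52.8, -46.9, -41.3]), array([-27.6,   0. ,  27.6]), array([21.1, 23.2, 25.2])]
   [array([-47.,   0.]), array([11.5, 57.4]), np.float64(0.3)]
plate 6788 [array([-47.7,   8.4,  88.6]), array([-36.5,  -0.1,  36.5]), array([5.5, 7.5, 9.8])]
   [array([18.5, -0. ]), array([ 74.1, 143.1]), np.float64(89.9)]
rails 605 [array([-35.4, -15.3,   4.6]), array([-29.8, -22.5,  30.1]), array([10.6, 11.6, 13.1])]
   [array([-15.4,   0.1]), array([40.5, 60.6]), np.float64(0.4)]
heldtop 15964 [array([-101.4,  -66.3,  -48.6]), array([-25.9,  -2.1,  22.2]), array([219.6, 263.8, 299.2])]
   [array([-74.6,  -2.1]), array([55., 50.]), np.float64(5.2)]
11284 [425.68357412 107.34999737 264.13872695] [[405.92028948  73.43710285 262.37226152]
 [444.27436593 133.26743699 269.77072492]] ((425.346923828125, 102.75919342041016), (61.749019622802734, 48.335906982421875), 85.45630645751953)
```

```bash
python3 - <<'E'
from h import *
u=np.array([np.cos(np.radians(84.8)),np.sin(np.radians(84.8))]);n=np.array([-u[1],u[0]]);o=np.array([429.7,182.])
for f in('t0','w2'):
    w=cloud(dict(np.load(f'pics/{f}.npz'))).reshape(-1,3);q=np.c_[(w[:,:2]-o)@u,(w[:,:2]-o)@n,w[:,2]]
    for sg in(1,-1):
        for a,b in((40,65),(65,100)):
            m=(abs(q[:,0])<90)&(q[:,1]*sg>a)&(q[:,1]*sg<b)&(w[:,2]<200);print(f,sg,a,m.sum(),np.round(np.nanpercentile(q[m,2],[50,98,100]),1))
E
```

```text
t0 1 40 676 [0.7 6.7 9.7]
t0 1 65 944 [0.8 5.7 7.6]
t0 -1 40 645 [ 1.  12.7 18.5]
t0 -1 65 893 [ 1.3 17.1 22.1]
w2 1 40 5014 [-0.4  1.2  2.3]
w2 1 65 7024 [-0.4  1.2  2.3]
w2 -1 40 5016 [-0.4 10.5 12.8]
w2 -1 65 7164 [-0.3 14.9 16.8]
```

{"op": "jog_arm", "data": {
  "steps": [
    {"travel": [1.6,46,0],"dr": [0,0,0]},
    {"travel": [0,0,-50],"dr": [0,0,0]},
    {"travel": [0,0,-50],"dr": [0,0,0]},
    {"travel": [0,0,-30],"dr": [0,0,0]},
    {"travel": [0,0,0],"dr": [0,0,0]},
    {"travel": [0,0,0],"dr": [0,0,0]}
  ]
}}

```text
time_s: 5.82
tool_pos: [426.9, 135.9, 160.9]
ee_rot: [[0.0, 0.09, 0.996], [0.0, 0.996, -0.09], [-1.0, 0.0, 0.0]]
ft_force: [0.7, 0.6, -0.6]
gripper_width: 0.346
```

{"op": "jog_arm", "data": {
  "steps": [
    {"travel": [0,0,-30],"dr": [0,0,0]},
    {"travel": [0,0,-15],"dr": [0,0,0]},
    {"travel": [0,0,0],"dr": [0,0,0]},
    {"travel": [0,0,0],"dr": [0,0,0]}
  ]
}}

```text
time_s: 6.32
tool_pos: [427.0, 136.5, 116.1]
ee_rot: [[0.001, 0.089, 0.996], [0.0, 0.996, -0.089], [-1.0, 0.0, 0.001]]
ft_force: [1.1, -0.5, -1.4]
gripper_width: 0.346
```

```bash
python3 - <<'E'
from h import *
d=grab('wrist','w3');s=ctrl.read_state();print(s['time_s'],np.round(s['tool_pos'],1),np.round(s['ft_force'],1),s['gripper_width'])
w=cloud(d).reshape(-1,3)
u=np.array([np.cos(np.radians(84.8)),np.sin(np.radians(84.8))]);n=np.array([-u[1],u[0]]);o=np.array([429.7,182.])
q=np.c_[(w[:,:2]-o)@u,(w[:,:2]-o)@n,w[:,2]];print('tcp',np.round([(s['tool_pos'][:2]-o)@u,(s['tool_pos'][:2]-o)@n],1))
for t,a,b,zl,zh in(('box',-60,5,80,97),('car',5,40,78,90)):
    p=q[(q[:,0]>a)&(q[:,0]<b)&(abs(q[:,1])<24 )&(q[:,2]>zl)&(q[:,2]<zh)];print(t,len(p),np.round(np.percentile(p,[1,50,99],axis=0),1),[np.round(x,1) for x in cv2.minAreaRect(p[:,:2].astype(np.float32))])
E
```

```text
6.375 [427.1 136.5 116.1] [ 0.3  0.  -1.3] 0.3496485239498557
tcp [-45.6  -1.5]
box 11198 [[-59.4 -21.9  81. ]
 [-24.5  -2.1  90.6]
 [ -5.7  20.3  96.2]] [array([-32.6,  -0.2]), array([47.4, 54.7]), np.float64(90.0)]
car 5020 [[  9.5 -23.4  78.8]
 [ 15.8   0.3  83.2]
 [ 21.1  23.4  84.7]] [array([15.3,  0. ]), array([12.1, 48. ]), np.float64(0.1)]
```

View pics/w3.png

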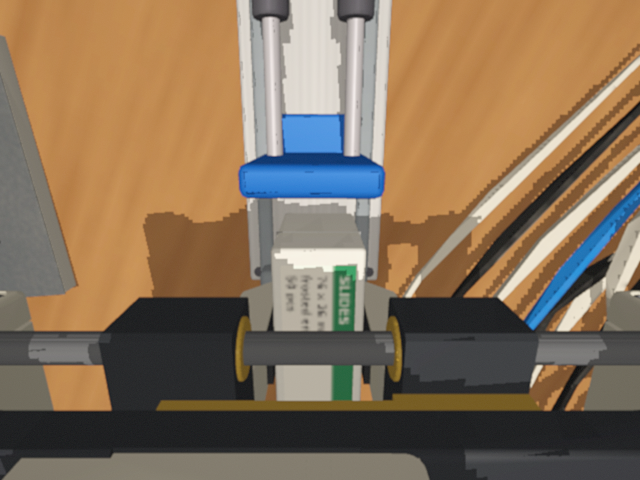

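Box front is at cradle x of about -5, the face at 9, and the lateral offset about -1.5. I'll press the carriage back slowly.

{"op": "jog_arm", "data": {
  "steps": [
    {"travel": [-0.6,7,0],"dr": [0,0,0]},
    {"travel": [0.5,5,0],"dr": [0,0,0]},
    {"travel": [0.5,5,0],"dr": [0,0,0]},
    {"travel": [0.5,5.5,0],"dr": [0,0,0]},
    {"travel": [0.5,5.5,0],"dr": [0,0,0]},
    {"travel": [0.5,5.5,0],"dr": [0,0,0]},
    {"travel": [0.5,5.5,0],"dr": [0,0,0]},
    {"travel": [0.5,5.5,0],"dr": [0,0,0]},
    {"travel": [0.5,5,0],"dr": [0,0,0]},
    {"travel": [0,0,0],"dr": [0,0,0]}
  ]
}}

```text
time_s: 7.62
tool_pos: [429.8, 186.2, 115.2]
ee_rot: [[0.0, 0.088, 0.996], [0.0, 0.996, -0.088], [-1.0, 0.0, 0.0]]
ft_force: [0.1, -3.1, -1.4]
gripper_width: 0.348
```

```bash
cat > c.py <<'E'
import sys
from h import *
d=grab('wrist',sys.argv[1]);s=ctrl.read_state();print(s['time_s'],np.round(s['tool_pos'],1),np.round(s['ft_force'],1),np.round(s['wrist_torque'],2),s['gripper_width'])
w=cloud(d).reshape(-1,3)
u=np.array([np.cos(np.radians(84.8)),np.sin(np.radians(84.8))]);n=np.array([-u[1],u[0]]);o=np.array([429.7,182.])
q=np.c_[(w[:,:2]-o)@u,(w[:,:2]-o)@n,w[:,2]];print('tcp',np.round([(s['tool_pos'][:2]-o)@u,(s['tool_pos'][:2]-o)@n],1))
c=q[(q[:,0]>5)&(q[:,0]<80)&(abs(q[:,1])<24)&(q[:,2]>80)&(q[:,2]<88)]
print('carriage top',len(c),np.round(np.percentile(c,[1,50,99],axis=0),1))
b=q[(q[:,0]>-45)&(q[:,0]<60)&(abs(q[:,1])<14)&(q[:,2]>45)&(q[:,2]<97)]
for x in range(10,60,4):
    k=b[abs(b[:,0]-x)<2]
    if len(k)>5:print(x,len(k),np.round(np.median(k[:,2]),1))
E
python3 c.py w4
```

```text
7.675 [429.8 186.  115.2] [ 0.2 -2.2 -0.1] [-0.49 -0.16 -0.04] 0.34720828824751393
tcp [4.  0.3]
carriage top 5652 [[ 14.1 -23.5  80.3]
 [ 49.4   0.1  83.2]
 [ 55.9  23.5  87.8]]
14 502 89.8
18 799 89.9
22 821 89.9
26 853 89.8
30 869 89.9
34 903 89.9
38 951 89.6
42 1448 89.0
46 838 83.2
50 909 83.5
54 1966 80.9
58 309 68.8
```

View pics/w4.png

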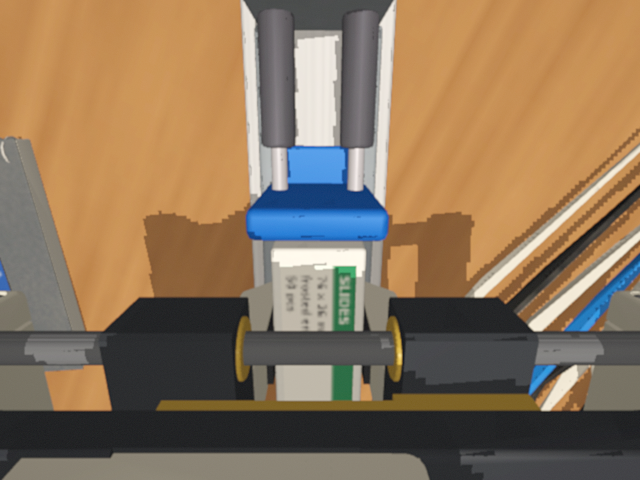

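The carriage is pressed about 35 mm and the box is level and centred between the rails (carriage at (316,222), box at (318,300)). Box rear is about 3 mm clear of the lip. Next I'll nudge 1 mm further and lower.

{"op": "jog_arm", "data": {
  "steps": [
    {"travel": [0.1,1,0],"dr": [0,0,0]},
    {"travel": [0,0,-5],"dr": [0,0,0]},
    {"travel": [0,0,-5],"dr": [0,0,0]},
    {"travel": [0,0,-5],"dr": [0,0,0]},
    {"travel": [0,0,-5],"dr": [0,0,0]},
    {"travel": [0,0,-4],"dr": [0,0,0]},
    {"travel": [0,0,-1],"dr": [0,0,0]},
    {"travel": [0,0,0],"dr": [0,0,0]}
  ]
}}

```text
time_s: 8.68
tool_pos: [429.7, 186.7, 90.0]
ee_rot: [[-0.0, 0.089, 0.996], [-0.0, 0.996, -0.089], [-1.0, -0.0, -0.0]]
ft_force: [-0.3, -2.7, -3.1]
gripper_width: 0.349
```

{"op": "jog_arm", "data": {
  "steps": [
    {"travel": [0,0,-1],"dr": [0,0,0]},
    {"travel": [0,0,0],"dr": [0,0,0]},
    {"travel": [0,0,0],"dr": [0,0,0]}
  ]
}}

```text
time_s: 9.05
tool_pos: [429.9, 186.7, 89.2]
ee_rot: [[-0.0, 0.089, 0.996], [0.0, 0.996, -0.089], [-1.0, 0.0, -0.0]]
ft_force: [-0.2, -2.7, -1.1]
gripper_width: 0.346
```

{"op": "jog_arm", "data": {
  "steps": [
    {"travel": [0,0,-0.7],"dr": [0,0,0]},
    {"travel": [0,0,0],"dr": [0,0,0]},
    {"travel": [0,0,0],"dr": [0,0,0]}
  ]
}}

```text
time_s: 9.43
tool_pos: [430.0, 186.7, 88.6]
ee_rot: [[0.0, 0.089, 0.996], [0.0, 0.996, -0.089], [-1.0, 0.0, 0.0]]
ft_force: [-0.3, -1.9, -1.2]
gripper_width: 0.344
```

{"op": "jog_arm", "data": {
  "steps": [
    {"travel": [0,0,-0.5],"dr": [0,0,0]},
    {"travel": [0,0,0],"dr": [0,0,0]},
    {"travel": [0,0,0],"dr": [0,0,0]}
  ]
}}

```text
time_s: 9.8
tool_pos: [430.0, 186.7, 88.2]
ee_rot: [[0.0, 0.089, 0.996], [-0.0, 0.996, -0.089], [-1.0, -0.0, 0.0]]
ft_force: [-0.1, -2.4, 3.5]
gripper_width: 0.348
```

It's now touching the floor (Fz +3.5). Next, slide back towards the lip.

{"op": "jog_arm", "data": {
  "steps": [
    {"travel": [-0.1,-1,0],"dr": [0,0,0]},
    {"travel": [-0.1,-1,0],"dr": [0,0,0]},
    {"travel": [-0.1,-1,0],"dr": [0,0,0]},
    {"travel": [0,0,0],"dr": [0,0,0]},
    {"travel": [0,0,0],"dr": [0,0,0]}
  ]
}}

```text
time_s: 10.42
tool_pos: [429.8, 183.9, 88.2]
ee_rot: [[0.0, 0.089, 0.996], [0.0, 0.996, -0.089], [-1.0, 0.0, 0.0]]
ft_force: [-0.6, -0.2, 2.3]
gripper_width: 0.349
```

{"op": "jog_arm", "data": {
  "steps": [
    {"travel": [-0.1,-1,0],"dr": [0,0,0]},
    {"travel": [0,0,0],"dr": [0,0,0]},
    {"travel": [0,0,0],"dr": [0,0,0]}
  ]
}}

```text
time_s: 10.8
tool_pos: [429.7, 183.4, 88.2]
ee_rot: [[0.001, 0.089, 0.996], [0.001, 0.996, -0.089], [-1.0, 0.001, 0.001]]
ft_force: [0.8, 3.0, 2.6]
gripper_width: 0.348
```

Lip contact: Fy went from -2.4 to +3. Open a little to let go.

{"op": "jog_arm", "data": {
  "steps": [
    {"travel": [0,0,0],"dr": [0,0,0]},
    {"travel": [0,0,0],"dr": [0,0,0]},
    {"travel": [0,0,0],"dr": [0,0,0]},
    {"travel": [0,0,0],"dr": [0,0,0]},
    {"travel": [0,0,0],"dr": [0,0,0]},
    {"travel": [0,0,0],"dr": [0,0,0]}
  ],
  "gripper": 0.52
}}

```text
time_s: 11.55
tool_pos: [429.5, 182.7, 88.0]
ee_rot: [[0.0, 0.089, 0.996], [0.0, 0.996, -0.089], [-1.0, 0.0, 0.0]]
ft_force: [0.1, 0.1, -0.6]
gripper_width: 0.52
```

{"op": "jog_arm", "data": {
  "steps": [
    {"travel": [0,0,8],"dr": [0,0,0]},
    {"travel": [0,0,20],"dr": [0,0,0]},
    {"travel": [0,0,40],"dr": [0,0,0]},
    {"travel": [0,0,50],"dr": [0,0,0]},
    {"travel": [0,0,50],"dr": [0,0,0]},
    {"travel": [0,-50,30],"dr": [0,0,0]},
    {"travel": [0,-40,0],"dr": [0,0,0]},
    {"travel": [0,0,0],"dr": [0,0,0]},
    {"travel": [0,0,0],"dr": [0,0,0]}
  ]
}}

```text
time_s: 12.68
tool_pos: [429.4, 93.1, 286.3]
ee_rot: [[0.0, 0.089, 0.996], [0.0, 0.996, -0.089], [-1.0, 0.0, 0.0]]
ft_force: [0.1, 0.3, 0.1]
gripper_width: 0.521
```

```bash
python3 c.py w5; python3 - <<'E'
from h import *
w=cloud(dict(np.load('pics/w5.npz'))).reshape(-1,3)
u=np.array([np.cos(np.radians(84.8)),np.sin(np.radians(84.8))]);n=np.array([-u[1],u[0]]);o=np.array([429.7,182.])
q=np.c_[(w[:,:2]-o)@u,(w[:,:2]-o)@n,w[:,2]]
p=q[(abs(q[:,0])<60)&(abs(q[:,1])<30)&(q[:,2]>58)&(q[:,2]<68)]
print(len(p),[np.round(x,1) for x in cv2.minAreaRect(p[p[:,0]<40][:,:2].astype(np.float32))],np.median(p[:,2]))
for x in range(-38,40,12):
  print(x,np.median(p[abs(p[:,0]-x)<4][:,2]))
d=grab('top','t1');W=cloud(d)
for nm,x0,y0,x1,y1,zl,zh in(('obj',440,200,480,240,10,90),('cov',322,245,360,285,12,40),('tape',285,245,320,285,8,40),('yellow',448,240,485,295,30,80)):
    v=W[y0:y1,x0:x1].reshape(-1,3);v=v[(v[:,2]>zl)&(v[:,2]<zh)];print(nm,len(v),np.round(v.mean(0),1))
E
```

```text
12.725 [429.3  93.7 286.2] [ 0.3 -0.3  0.3] [-0.01 -0.11  0.03] 0.5189179297043194
tcp [-88.   -7.6]
carriage top 1223 [[ 41.2 -23.3  80.4]
 [ 46.6   0.3  83.2]
 [ 52.9  23.3  85.1]]
10 197 63.0
14 190 62.9
18 185 63.0
22 211 62.9
26 183 62.9
30 211 62.9
34 197 63.0
38 197 62.5
42 426 78.8
46 248 83.6
50 245 83.3
54 42 81.2
4358 [array([-0.4, -0.6]), array([32. , 80.4]), np.float64(89.9)] 62.80291885144436
-38 62.514099638624515
-26 62.813818250253405
-14 62.850497227993
-2 62.867387410107426
10 62.854376659100694
22 62.89640520169797
34 62.75425206541223
obj 425 [ 488.  -421.    58.6]
cov 607 [ 383.3 -124.3   23.1]
tape 459 [385.9 -27.7  18.5]
yellow 530 [ 373.  -430.1   53.4]
```

View pics/w5.png

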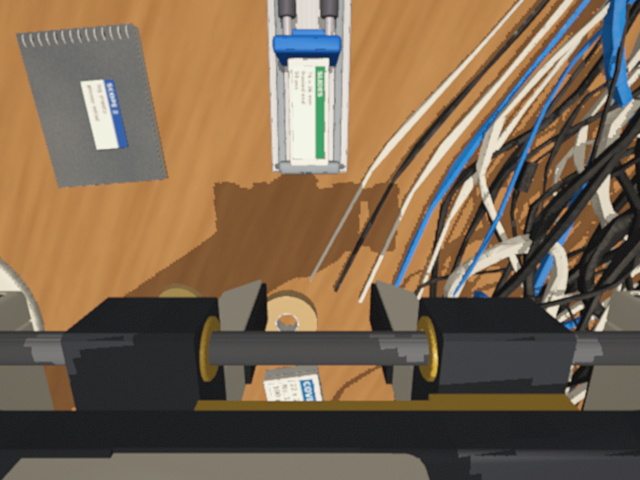

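The box is seated and clamped between the lip at (309,168) and the carriage at (307,45). Its top is level at 63 mm (8 + 55), it lies square, and the bystanders haven't moved.

```bash
python3 -c "
from bench import ctrl
print(ctrl.job_done())"
```

```text
the job is handed in; nothing more can be done
None
```

The slides box is loaded in the cradle, clamped lengthwise between the lip and the carriage. I handed the job in at about 13 s on the robot's clock.

I gripped the box across its width and pressed the carriage back about 36 mm with the end of the box above the lip. I then lowered it to the floor, eased it back until it touched the lip, let go and moved the arm clear.

- **Seating:** the box top is level at about 63 mm, which matches the 8 mm floor plus the 55 mm box. It lies within about 0.6 mm of the seat centre and square to the cradle.
- **Carriage:** its position works out at about 32 mm from the camera, as expected with the box clamped. I had no direct joint reading.
- **Bystanders:** the cover slips, tape roll and objective measured within 0.3 mm of their starting positions in plan, as did the yellow box.

None of the last checks failed or disagreed.

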